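Fish the sticky-note pad out from under the desk shelf

ROBOT

A 7-joint arm with a two-finger parallel gripper is mounted at the origin on a cart in front of the work surface, level with it; the furniture and walls round the work are solid. World frame = base frame: x ahead of the robot, y to its left, z up, the work surface at z = 0. Lengths are in mm, angles in rad, forces in N, time in s.
With the tool pointing down it reaches from about 350 to 900 mm from the base axis. Payload 7.2 kg.
Tool frame: the origin (TCP) lies at the very end of the fingers, on their centre line; the grasp point (between the pads) lies 19 mm behind it; z points along the fingers, y is the line along which they close (so a half turn about z gives the same grasp; the last joint's range is limited). The gripper opens to 85 mm and grips with 20 to 120 N. Pads are 22 mm wide; open, the fingers measure 114 mm over their backs; the gripper's body (76 mm by 85 mm) begins 54 mm behind the grasp point. The pads swing forward as they close: fully open they stand 13 mm farther back than shut.
Start: joints at [-1.347, 0.411, -0.013, 1.596, 0.006, 1.134, -0.082], TCP at [179.807, 598.58, 231.297] pointing down, gripper open.
Joint ranges: [-2.95, 2.95], [-0.29, 1.99], [-1.47, 1.44], [0.14, 2.54], [-1.03, 4.17], [0.13, 1.85], [-2.86, 2.86]. Speed limits (rad/s): [2.39, 2.39, 3.01, 3.01, 3.14, 3.14, 3.14].

INTERFACE

Orientations are given as a 3x3 rotation matrix whose columns are the frame's x, y, z axes.
In Python, from cell import state, vision, hand_in gives the robot as it stands.
- The arm moves only by the shell command python3 -m jog 'ROWS' [FORCE]. ROWS is JSON, a list of rows, each a list of 7 numbers: the opening, from 0 (shut) to 1 (fully open), then the shift along the tool's x, y, z in mm, then the turn, a rotation vector about the tool's x, y, z in rad. In form: [[claw, tx, ty, tz, rx, ry, rz], ...]. A call has 1 to 8 rows; each row shifts and turns the commanded pose from where the row before left it, along the tool's axes as they then stand; what a row does not reach is not made up. A row lasts 1/8 s, in which the tool goes at most 62.5 mm and 10.7 degrees, less where a joint would pass 70% of its speed; a pose out of reach is approached as far as the arm can. A call is refused whole if a number of a shift passes 62.5 or a number of a turn 0.188, either way. A call with a gripper value outside its range is refused whole. The fingers move at their own pace and stop on an object; FORCE is the grip in N (left out, the last holds). Time passes only in rows, so rows that do not move let the fingers close. It gives the time, the measured TCP pose, the force, the opening and the grip force at its end, in the units of the state.
- state(): the state, without advancing time (a new reading comes with each control period).
- vision.camera(name): name is "scene" or "top" or "wrist"; returns the picture (420x560x3 uint8, red, green, blue); there is no depth.
- vision.camera_params(name): a dict with "fov_y" (degrees; the focal length in pixels is half the picture's height over the tangent of half this angle, whatever the lens; pixels are square), "cx", "cy" (the principal point, pixels), "k1" (the pictures are not rectified: a ray, as slopes to the right and down, at radius r is drawn at 1 + k1 r^2 times it, then the intrinsics apply), "cam_to_world" (4x4, takes a point from camera to world coordinates). Camera axes: x right, y up, looking along -z (the intrinsics and any distortion apply to the point x, -y, -z); pixel columns grow to the right and rows downward; lengths in mm; the calibration is good to about 2 mm. A picture is of the moment at which its call begins: read the wrist's pose just before it. camera_params takes no time and is no camera call; for the wrist camera it gives the pose at the moment of the call.
- hand_in(): hands the job in; it is judged then, once.
The state is a dict: "time": time; "qpos": joint angles; "qvel": joint speeds; "joint_efforts": joint torques, N m; "position": TCP position; "tool_rot": TCP orientation; "force": force on the tool from outside, world axes, zero at the start; "moment": the same for the moment, N m; "grip_width": finger opening in mm; "grip_force": force on a finger pad.
Only numpy, scipy, OpenCV 4.12 (cv2) and the standard library are available. Lean on these libraries where they do the work, as an engineer would, in place of code of your own. Each camera call takes 0.05 s, during which the arm holds its last target. There are 200 camera calls.

TASK

The pad of sticky notes has slipped under the low desk shelf. Pick up the flat hooked probe by its leaning grip, slide it in beside the pad, bring the hook round behind the pad and drag it out until the whole pad lies on the desk clear in front of the shelf; then lay the probe flat on the desk, clear of the shelf, and let go. Move the pad with the probe only, keep it flat on the desk, and leave the mug, tape dispenser and eraser where they are.

Things in the scene. Friction and masses are not known exactly. Their poses are not given: they have to be found in the camera images.
- probe: Flat hooked aluminium probe, 120 g. Origin on its underside below the grip's foot; x along the strip to the hook, z up. Strip 16 wide, 5 thick, x -48 to 152; heel plate 46 wide, x -60 to 10. Hook bar at the far end: x 140 to 152, y -8 to +63 (to +y only), 14 tall. Black grip slab 14 thick (y), 28 wide, about 85 long, rising from 5 above the origin, leaning 30 deg from vertical back to -x (mm).
- probe_grip (a point): Middle of the grip slab, 50 mm along it: 25 mm behind the probe's origin (-x), 48 mm above its underside. Pinch the slab across y (14 mm), the gripper leaning with it. Axes as the probe's.
- probe_hook (a point): Middle of the inner face of the hook (the face towards the grip): probe x 140, y 35.5, z 7 mm. Axes as the probe's.
- shelf: Dark wood two-tier shelf; it and all on it fixed. Origin: desk, middle of low board's front edge; x inward, y to the left as one looks in, z up. Low board 150 mm deep, underside 50 mm up, 12 thick. Side panels at y = -135 and +135 (inner faces), 12 thick; front and back open. Upper board z 190 to 204 juts out to x = -30 mm: an upright gripper near the front hits it, so lean it back from the shelf.
- sticky_pad: Square pad of sticky notes, 76 x 76 x 18 mm, about 50 g, at the start flat on the desk under the low board, within 0.2 rad of square to it. Origin: centre of its underside; z up. The free room is on its right (shelf -y): at least 100 mm to the side panel. It reaches at most 125 mm in from the front edge.
- mug: White mug, 95 mm tall, bystander; origin: centre of its underside.
- tape_dispenser: Desk tape dispenser, 148 x 53 x 70 mm, bystander; origin: centre of its underside.
- eraser: Eraser in a sleeve, 48 x 23 x 13 mm, bystander; origin: centre of its underside.

How it is judged:
By the outcome, as a careful person would: the job done as asked, in the order asked, and still so for the second after the job is handed in, with the robot touching nothing.
It also fails if it takes over 54 s, if anything falls off the work surface, if the arm or the gripper's body presses on something with over 40 N, if the wrist force passes 120 N, or if a joint passes its speed limit or range.

## Working session

There is one attempt and no reset: what is moved stays moved. The work goes in short steps, Python scripts to look and compute and a shell command to move; the robot and the scene stay as the last step left them, time stands still between calls to the robot, and variables do not carry over. Pictures are saved under pics/ and viewed, at most 10 in all, crops included, and the job is handed in when it is done.

```bash
mkdir -p pics; ls
python3 - <<'E'
from cell import state, vision
import cv2,numpy as np
s=state();print(s['time'],s['position'],np.round(s['tool_rot'],3))
for n in("scene","top"):
    im=vision.camera(n);p=vision.camera_params(n);print(n,{k:np.round(v,4).tolist() for k,v in p.items()})
    cv2.imwrite(f'pics/{n}0.png',cv2.resize(im[:,:,::-1],(800,600),interpolation=cv2.INTER_CUBIC))
E
```

```text
pics
0.0 [179.66103938 598.0773167  230.42806129] [[-0.958  0.288 -0.   ]
 [ 0.288  0.958 -0.002]
 [-0.    -0.002 -1.   ]]
scene {'fov_y': 57.6077, 'cx': 276.394, 'cy': 214.2665, 'k1': -0.1073, 'cam_to_world': [[-0.9359, -0.2645, 0.2326, 784.8582], [0.3518, -0.7342, 0.5806, 668.2057], [0.0172, 0.6252, 0.7802, 882.3235], [0.0, 0.0, 0.0, 1.0]]}
top {'fov_y': 51.9001, 'cx': 279.6106, 'cy': 209.2421, 'k1': -0.0322, 'cam_to_world': [[0.0133, 0.9945, -0.1043, 428.0037], [-0.9998, 0.0145, 0.0104, 66.4179], [0.0118, 0.1042, 0.9945, 1135.5735], [0.0, 0.0, 0.0, 1.0]]}
```

View pics/scene0.png

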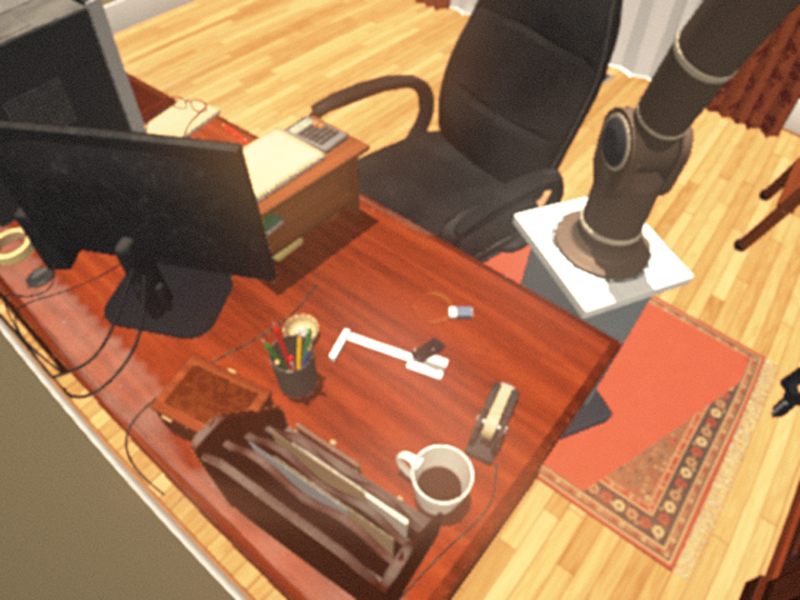

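View pics/top0.png

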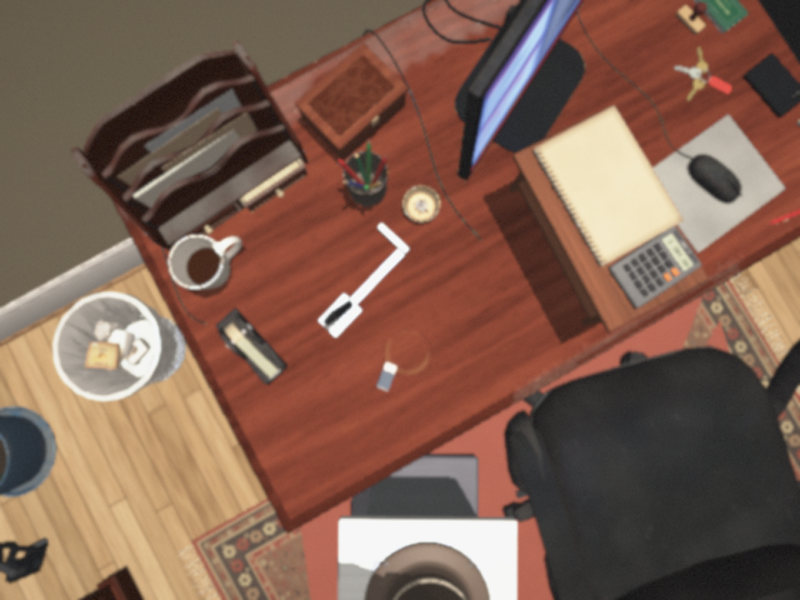

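The top view shows the probe, with its heel near (340,315) and its hook end at (395,238). The shelf's upper board front edge runs from (517,155) to (608,332). The mug, dispenser and eraser are on the left. The scene view shows a yellow pad under the shelf at about (285,250). I'll zoom in on both areas.

```bash
cat > h.py <<'E'
import numpy as np,cv2
from cell import state,vision
def KD(p,h=420):
    f=h/2/np.tan(np.radians(p['fov_y'])/2)
    return np.array([[f,0,p['cx']],[0,f,p['cy']],[0,0,1.]]),np.array([p['k1'],0,0,0.])
def unproj(p,uv,z):
    K,d=KD(p);uv=np.array(uv,float).reshape(-1,1,2)
    n=cv2.undistortPoints(uv,K,d).reshape(-1,2)
    T=np.array(p['cam_to_world']);r=np.c_[n[:,0],-n[:,1],-np.ones(len(n))]@T[:3,:3].T
    o=T[:3,3];return o+r*((np.array(z)-o[2])/r[:,2])[:,None]
def proj(p,X):
    K,d=KD(p);T=np.array(p['cam_to_world']);X=(np.array(X,float).reshape(-1,3)-T[:3,3])@T[:3,:3]
    return cv2.projectPoints(X*[1,-1,-1],np.zeros(3),np.zeros(3),K,d)[0].reshape(-1,2)
E
python3 - <<'E'
from h import *
P={n:vision.camera_params(n) for n in('scene','top')}
a=cv2.imread('pics/scene0.png');b=cv2.imread('pics/top0.png')
# crops: scene 160..400 x 120..300 ; top 300..430 x 200..350
A=cv2.resize(a[110:290,230:390],(480,540),interpolation=cv2.INTER_CUBIC)
B=cv2.resize(b[205:345,310:420],(320,407),interpolation=cv2.INTER_CUBIC)
c=np.zeros((540,800,3),np.uint8);c[:,:480]=A;c[:407,480:]=B
cv2.imwrite('pics/crop1.png',c)
u=lambda n,q,z:print(n,np.round(unproj(P[n],np.array(q)*.7,z)).tolist())
u('top',[[517,155],[608,332],[705,282],[612,107]],204)
u('scene',[[368,148]],204)
u('scene',[[270,262],[302,242]],[0]*2)
u('top',[[318,320],[335,335],[362,305],[343,292],[405,250],[380,226]],[5,5,5,5,14,14])
u('top',[[205,265],[250,345],[387,376]],[90,60,13])
E
```

```text
top [[755.0, -124.0, 204.0], [480.0, -262.0, 204.0], [559.0, -415.0, 204.0], [837.0, -277.0, 204.0]]
scene [[486.0, -254.0, 204.0]]
scene [[738.0, -200.0, 0.0], [656.0, -237.0, 0.0]]
top [[506.0, 204.0, 5.0], [478.0, 172.0, 5.0], [534.0, 123.0, 5.0], [558.0, 159.0, 5.0], [637.0, 46.0, 14.0], [681.0, 93.0, 14.0]]
top [[591.0, 390.0, 90.0], [456.0, 314.0, 60.0], [405.0, 75.0, 13.0]]
```

View pics/crop1.png

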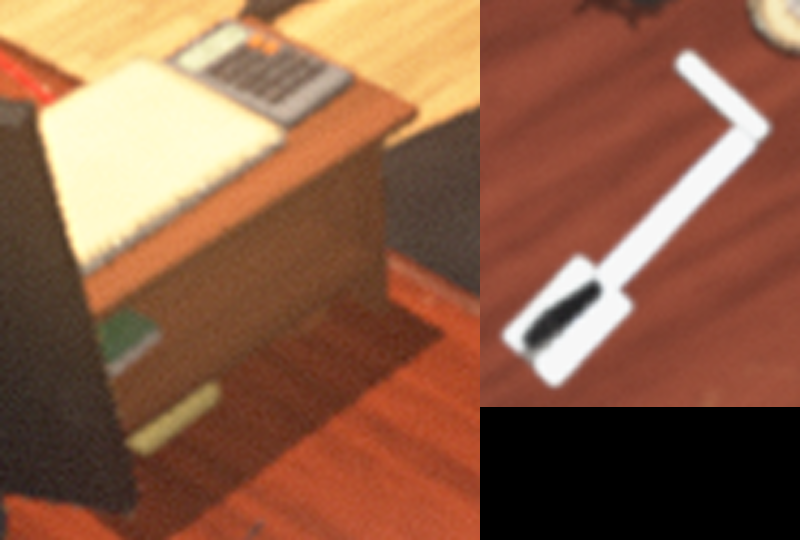

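The crop shows the pad's yellow front face from about (128,447) to (220,395) in crop pixels, with its left end behind the monitor. The probe's heel and hook corners are clear. I'll fit both poses and work out the approach.

```bash
cat >> h.py <<'E'
from scipy.optimize import least_squares
from scipy.spatial.transform import Rotation as R
def pose2(x,L):
    c,s=np.cos(x[2]),np.sin(x[2]);L=np.array(L,float)
    return np.c_[x[0]+c*L[:,0]-s*L[:,1],x[1]+s*L[:,0]+c*L[:,1],L[:,2]]
def fit(obs,x0):  # obs: list of (params, local pts, pixels)
    f=lambda x:np.concatenate([(proj(p,pose2(x,L))-np.array(q)).ravel() for p,L,q in obs])
    r=least_squares(f,x0,x_scale=[100,100,1],loss='soft_l1');return r.x,np.round(r.fun,1)
def goal(grip,yaw,lean=np.pi/6,back=19):
    c,s=np.cos(yaw),np.sin(yaw);Rp=np.array([[c,-s,0],[s,c,0],[0,0,1]])
    sl,cl=np.sin(lean),np.cos(lean)
    Rt=Rp@np.array([[-cl,0,sl],[0,1,0],[-sl,0,-cl]])
    return np.array(grip)+back*Rt[:,2],Rt
def delta(p,Rt,st=None):
    st=st or state();Rc=np.array(st['tool_rot'])
    print('shift(tool)',np.round(Rc.T@(p-np.array(st['position'])),1),'rotvec',np.round(R.from_matrix(Rc.T@Rt).as_rotvec(),3))
E
python3 - <<'E'
from h import *
P={n:vision.camera_params(n) for n in('scene','top')}
tb=lambda q:np.array([[(310+(x-480)*110/320)*.7,(205+y*140/407)*.7] for x,y in q])
x,r=fit([(P['top'],[[-60,23,5],[-60,-23,5],[10,-23,5],[10,23,5],[152,-8,14],[152,63,14],[140,63,14]],tb([(502,337),(555,387),(633,305),(580,255),(770,128),(690,48),(675,65)]))],[530,150,-.78])
print('probe',x,r)
sh,r=fit([(P['top'],[[-30,147,204],[-30,-147,204]],np.array([[517,155],[608,332]])*.7),
 (P['scene'],[[-30,-147,204]],np.array([[368,147]])*.7)],[631,-220,-1.1])
print('shelf',sh,r)
cr=lambda q:np.array([[(230+x/3)*.7,(110+y/3)*.7] for x,y in q])
w=unproj(P['scene'],cr([(138,455),(221,402),(218,383)]),[0,0,18]);d=(w[:,:2]-sh[:2])@np.array([[np.cos(sh[2]),-np.sin(sh[2])],[np.sin(sh[2]),np.cos(sh[2])]])
print('pad pts shelf',d)
g=pose2(x,[[-25,0,48]])[0];p,Rt=goal(g,x[2]);print(g,p);delta(p,Rt)
p2=p-90*Rt[:,2];delta(p2,Rt)
E
```

```text
probe [533.09730369 146.25640537  -0.7460777 ] [ 0.2 -0.3  0.1 -0.3 -0.2  0.2  0.   0.2 -0.  -0.3 -0.3  0.7  0.2 -0.1]
shelf [ 628.84000807 -219.22996019   -1.09679485] [ 0.5  3.9 -0.9 -2.1 -0.1 -0.5]
pad pts shelf [[23.63897929 96.68660448]
 [20.041914   17.77164149]
 [21.84000822 16.54863636]]
[514.73838299 163.22549582  48.        ] [521.71477286 156.77724145  31.54551733]
shift(tool) [-454.5 -324.   199.5] rotvec [ 0.118 -0.514  0.444]
shift(tool) [-414.1 -304.4  121.5] rotvec [ 0.118 -0.514  0.444]
```

```bash
python3 -m jog '[[1,-48,-36,0,0,0,0],[1,-48,-36,0,0,0,0],[1,-48,-36,0,0,0,0],[1,-48,-36,0,0,0,0],[1,-48,-36,0,0,0,0],[1,-48,-36,0,0,0,0],[1,-48,-36,0,0,0,0],[0.6,-48,-36,0,0,0,0]]' 60
python3 -m jog '[[0.6,-15,-8,0,0.03,-0.13,0.11],[0.6,-15,-8,0,0.03,-0.13,0.11],[0.6,0,0,0,0.03,-0.13,0.11],[0.6,0,0,0,0.03,-0.124,0.114],[0.6,0,0,0,0,0,0]]'
python3 - <<'E'
from h import *
g=[514.7,163.2,48];p,Rt=goal(g,-.746)
s=state();print(s['qpos']);delta(p,Rt);delta(p-70*Rt[:,2],Rt)
im=vision.camera('wrist');cv2.imwrite('pics/w1.png',im[:,:,::-1])
E
```

```text
time: 1.1
position: [465.5, 210.6, 231.2]
tool_rot: [[-0.958, 0.287, -0.0], [0.287, 0.958, 0.0], [0.0, 0.0, -1.0]]
force: [1.1, 0.3, -0.9]
grip_width: 69.9
grip_force: 0.0
time: 1.72
position: [485.4, 188.5, 231.8]
tool_rot: [[-0.662, 0.662, 0.353], [0.577, 0.75, -0.324], [-0.479, -0.011, -0.878]]
force: [0.2, -0.9, -0.3]
grip_width: 51.4
grip_force: 0.0
[-1.04893434  0.19378271  0.28756295  2.02376876  0.54618304  0.97434799
 -0.23835106]
shift(tool) [ 53.6   2.4 198.8] rotvec [ 0.002 -0.024  0.026]
shift(tool) [ 55.3   2.5 128.8] rotvec [ 0.002 -0.024  0.026]
```

View pics/w1.png

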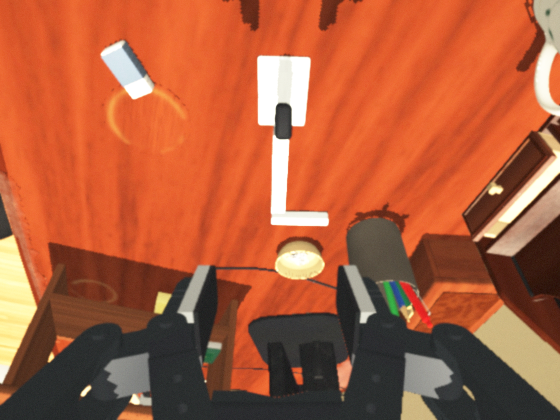

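The wrist view shows the probe centred: heel corners (258,57) to (310,126), hook end (271–328,224). A bit of the pad shows at (165,302) under the shelf. I'll check the fit from this view before descending.

Run:
```python
from h import *
W=vision.camera_params('wrist');T=vision.camera_params('top')
L=[[-60,23,5],[-60,-23,5],[10,-23,5],[10,23,5],[152,-8,14],[152,63,14]]
print(np.round(proj(W,pose2([533.1,146.3,-.746],L))))
x,r=fit([(W,L,[[310,57],[258,56],[258,125],[308,126],[271,224],[328,226]])],[533,146,-.746])
print(x,r)
g=pose2(x,[[-25,0,48]])[0];p,Rt=goal(g,x[2]);delta(p,Rt);print(g)
```

```text
[[308.  59.]
 [255.  57.]
 [257. 125.]
 [302. 126.]
 [270. 224.]
 [326. 226.]]
[534.02033767 148.51817511  -0.74540517] [ 0.4  0.9 -0.1  0.5  0.8 -0.8 -3.6 -0.7  0.6  0.  -0.5 -0.7]
shift(tool) [ 55.4   5.1 198.3] rotvec [ 0.001 -0.025  0.026]
[515.65000896 165.47491486  48.        ]
```

```bash
python3 -m jog '[[0.5,50,4,30,0,-0.025,0.026],[0.5,0,0,50,0,0,0],[0.5,0,0,40,0,0,0],[0.5,0,0,0,0,0,0]]'
python3 - <<'E'
from h import *
p,Rt=goal([515.2,164.4,48],-.7457);delta(p,Rt)
E
```

```text
time: 2.28
position: [500.7, 174.8, 103.3]
tool_rot: [[-0.631, 0.684, 0.365], [0.591, 0.729, -0.344], [-0.502, -0.001, -0.865]]
force: [-0.4, -1.0, 0.3]
grip_width: 42.5
grip_force: 0.0
shift(tool) [12.5  2.5 75.7] rotvec [-0.005  0.002 -0.006]
```

```bash
python3 -m jog '[[0.5,12,2.5,0,0,0,0],[0.5,0,0,40,0,0,0],[0.5,0,0,36,0,0,0],[0.5,0,0,0,0,0,0],[0.1,0,0,0,0,0,0],[0,0,0,0,0,0,0],[0,0,0,0,0,0,0],[0,0,0,0,0,0,0]]' 80
python3 - <<'E'
from h import *
p,Rt=goal([515.2,164.4,48],-.7457);delta(p,Rt);s=state();print(s['grip_width'],s['grip_force'],s['force'])
E
```

```text
time: 3.28
position: [523.0, 163.3, 34.5]
tool_rot: [[-0.631, 0.682, 0.371], [0.592, 0.732, -0.337], [-0.501, 0.007, -0.865]]
force: [-2.5, 0.7, 6.1]
grip_width: 12.5
grip_force: 77.9
shift(tool) [-1.2 -4.5  4.1] rotvec [ 0.004  0.001 -0.007]
12.505769014275081 77.93959736824036 [-2.52743104  0.66147242  6.08419888]
```

```bash
python3 -m jog '[[0,-15,0,-26,0,0,0],[0,0,0,0,0,0,0]]'
cat >> h.py <<'E'
SH=np.array([628.8,-219.2,-1.0968])
def stage(sx,sy,sz,dyaw=0,off=(0,0,0)):
    "target TCP for probe origin at shelf (sx,sy,sz), grip offset measured"
    o=pose2(SH,[[sx,sy,sz]])[0];yaw=SH[2]+dyaw
    g=pose2([o[0],o[1],yaw],[[-25+off[0],off[1],sz+48+off[2]]])[0]
    p,Rt=goal(g,yaw);delta(p,Rt)
    D=p-np.array(state()['position']);print('world',np.round(D,1))
E
python3 - <<'E'
from h import *
stage(-190,-70,30)
s=state();print(s['position'],s['grip_width'],s['force'],s['moment'])
im=vision.camera('wrist');cv2.imwrite('pics/w2.png',im[:,:,::-1])
E
```

```text
time: 3.52
position: [523.5, 163.3, 65.5]
tool_rot: [[-0.629, 0.682, 0.372], [0.594, 0.731, -0.335], [-0.501, 0.01, -0.865]]
force: [-0.6, 0.1, -2.3]
grip_width: 13.2
grip_force: 78.2
shift(tool) [-103.6 -204.    62.2] rotvec [ 0.182 -0.001  0.295]
world [ -50.8 -231.6   -3.9]
[523.51085339 163.26839097  65.48139956] 13.228202951563425 [-0.64621692  0.05548207 -2.30855223] [0.54336396 0.51755824 0.01381489]
```

View pics/w2.png

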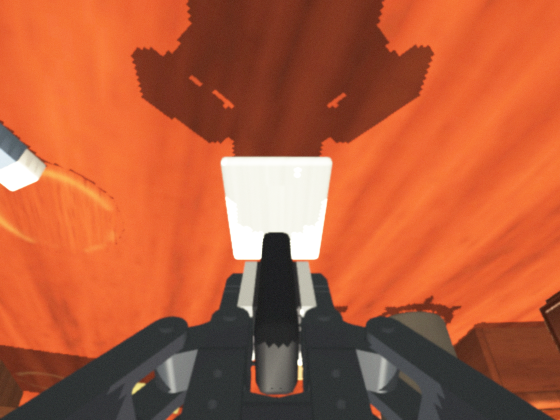

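The probe is held straight by the slab. The heel's rear edge runs from (222,159) to (330,158) and the front edge from (235,258) to (320,258). I'll yaw first, to stay clear of the bowl, then translate.

```bash
python3 -m jog '[[0,0,0,0,0.091,0,0.148],[0,0,0,0,0.091,0,0.148],[0,0,0,0,0,0,0]]'
python3 - <<'E'
from h import *
stage(-190,-70,30)
E
```

```text
time: 3.95
position: [523.5, 162.7, 62.5]
tool_rot: [[-0.396, 0.89, 0.226], [0.769, 0.456, -0.448], [-0.501, -0.003, -0.865]]
force: [-0.3, -0.5, -1.4]
grip_width: 13.3
grip_force: 78.4
shift(tool) [-157.1 -150.5   92.7] rotvec [-0.003  0.002  0.001]
world [ -50.7 -231.    -1. ]
```

```bash
python3 -m jog '[[0,-31.4,-30,18.5,0,0,0],[0,-31.4,-30,18.5,0,0,0],[0,-31.4,-30,18.5,0,0,0],[0,-31.4,-30,18.5,0,0,0],[0,-31.4,-30,18.5,0,0,0],[0,0,0,0,0,0,0]]'
python3 - <<'E'
from h import *
stage(-190,-70,30)
s=state();print(s['position'])
W=vision.camera_params('wrist')
im=vision.camera('wrist');t=vision.camera('top');sc=vision.camera('scene')
for n,i in(('W3',im),('T3',t),('S3',sc)): cv2.imwrite(f'pics/{n}.png',i[:,:,::-1])
B=cv2.resize(t[100:260,190:430,::-1],(480,320),interpolation=cv2.INTER_CUBIC)
A=cv2.resize(sc[80:220,160:320,::-1],(320,280),interpolation=cv2.INTER_CUBIC)
C=cv2.resize(im[200:420,:,::-1],(560,220))
c=np.zeros((600,800,3),np.uint8);c[:320,:480]=B;c[:280,480:]=A;c[340:560,:560]=C
cv2.imwrite('pics/c3.png',c)
E
```

```text
time: 4.7
position: [468.4, -72.7, 62.2]
tool_rot: [[-0.395, 0.891, 0.221], [0.77, 0.453, -0.45], [-0.501, -0.008, -0.865]]
force: [0.7, 0.1, -1.2]
grip_width: 12.7
grip_force: 78.5
shift(tool) [ 2.   5.8 -0.5] rotvec [-0.009  0.002  0.001]
world [ 4.3  4.4 -0.6]
[468.41673539 -72.70326604  62.15042719]
```

View pics/c3.png

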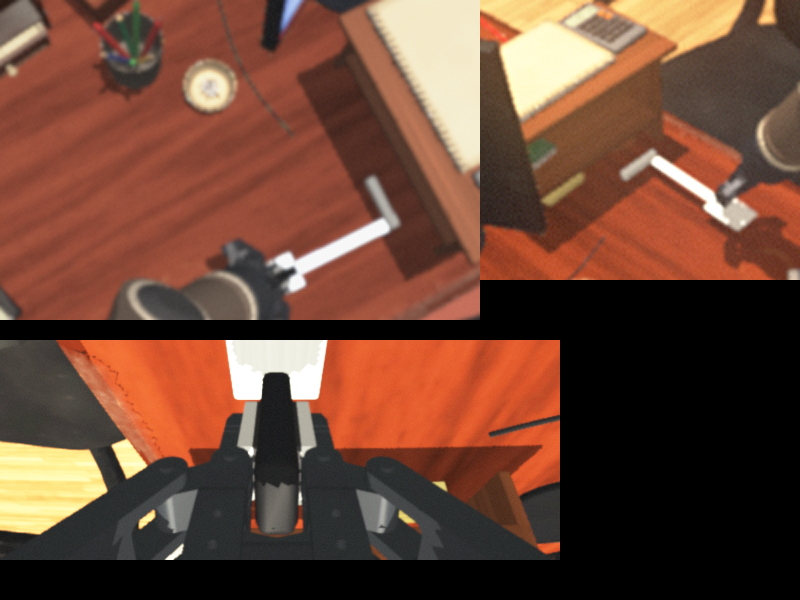

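The top and scene views show the hook just in front of the shelf opening, with the pad to its left: scene crop pad (545–583,178–205), hook (622–655,151–180). I'll fit the held probe's pose.

Run:
```python
from h import *
T=vision.camera_params('top');S=vision.camera_params('scene')
Lt=np.array([[152,-8,14],[152,63,14],[140,63,14],[10,23,5],[10,-23,5]],float)
qt=np.array([[400,224],[377,177],[366,180],[297,252],[305,289]])/2+[190,100]
Ls=np.array([[152,-8,14],[152,63,14]],float)
qs=np.array([[651-480,151],[621-480,167]])/2+[160,80]
def tf(x,L):
    return L@R.from_euler('ZY',[x[3],x[4]]).as_matrix().T+x[:3]
f=lambda x:np.r_[(proj(T,tf(x,Lt))-qt).ravel(),(proj(S,tf(x,Ls))-qs).ravel(),x[4]*20]
r=least_squares(f,[480,-80,30,-1.1,0],x_scale=[100,100,100,1,1],loss='soft_l1');x=r.x
print(np.round(x,3),np.round(r.fun,1))
s=state();Rt=np.array(s['tool_rot'])
g=np.array(s['position'])-19*Rt[:,2]
print('expected origin',g-tf(np.r_[0,0,0,x[3:]],np.array([[-25.,0,48]]))[0], 'yaw exp',np.arctan2(-Rt[0,1],Rt[1,1]))
c,q=np.cos(SH[2]),np.sin(SH[2]);A=np.array([[c,-q],[q,c]])
print('shelf coords',(x[:2]-SH[:2])@A,x[3]-SH[2])
cr=lambda q:(np.array(q)-[480,0])/2+[160,80]
for z,qq in((0,[[547,206],[584,184]]),(18,[[583,175]])): print('pad',(unproj(S,cr(qq),[z]*len(qq))[:,:2]-SH[:2])@A)
```

```text
[ 4.76281e+02 -9.07090e+01  2.38680e+01 -1.10000e+00  3.00000e-03] [ 0.4  0.8 -0.8 -0.3  0.6  0.3 -3.1  0.6  1.  -1.8  0.3 -1.6 -0.7  1.5
  0.1]
expected origin [478.88751006 -81.59179452  30.54354014] yaw exp -1.0955100020962536
shelf coords [-183.94215028  -77.05483641] -0.0027014844373891567
pad [[23.54342189 95.58874281]
 [17.29778814 22.73133448]]
pad [[18.8300403  20.85038697]]
```

```bash
python3 -m jog '[[0,5.5,0,9.5,-0.009,0,0],[0,5.5,0,9.5,0,0,0],[0,0,0,0,0,0,0]]'; python3 -m jog '[[0,1,0,1.7,0,0,0],[0,0,0,0,0,0,0]]'; python3 -m jog '[[0,1,0,1.7,0,0,0],[0,0,0,0,0,0,0]]'
```

```text
time: 5.22
position: [471.7, -68.4, 39.6]
tool_rot: [[-0.398, 0.888, 0.232], [0.768, 0.461, -0.445], [-0.502, 0.001, -0.865]]
force: [0.5, -0.3, -1.7]
grip_width: 13.2
grip_force: 78.4
time: 5.48
position: [472.0, -68.9, 38.5]
tool_rot: [[-0.395, 0.888, 0.233], [0.769, 0.459, -0.444], [-0.502, 0.003, -0.865]]
force: [-0.7, -0.5, -1.0]
grip_width: 13.5
grip_force: 78.4
time: 5.72
position: [471.9, -69.0, 36.5]
tool_rot: [[-0.395, 0.889, 0.233], [0.769, 0.459, -0.444], [-0.502, 0.004, -0.865]]
force: [0.3, 0.7, 0.1]
grip_width: 13.4
grip_force: 78.4
```

```bash
python3 -m jog '[[0,-17.3,-2,10,0,0,0],[0,-17.3,-2,10,0,0,0],[0,-17.3,-2,10,0,0,0],[0,-17.3,0,10,0,0,0],[0,-17.3,0,10,0,0,0],[0,0,0,0,0,0,0]]'; python3 -m jog '[[0,-13.5,0,7.8,0,0,0],[0,-13.5,0,7.8,0,0,0],[0,-13.5,0,7.8,0,0,0],[0,-13.5,0,7.8,0,0,0],[0,0,0,0,0,0,0]]'
python3 - <<'E'
from h import *
stage(-24,-76,3,0,(-2,0,3.5))
t=vision.camera('top');sc=vision.camera('scene')
B=cv2.resize(t[60:240,280:480,::-1],(400,360),interpolation=cv2.INTER_CUBIC)
A=cv2.resize(sc[100:220,160:293,::-1],(400,360),interpolation=cv2.INTER_CUBIC)
cv2.imwrite('pics/c4.png',np.hstack([B,A]))
E
```

```text
time: 6.48
position: [512.4, -162.1, 36.9]
tool_rot: [[-0.393, 0.89, 0.232], [0.77, 0.456, -0.445], [-0.502, 0.004, -0.865]]
force: [-0.6, 1.0, -2.4]
grip_width: 13.3
grip_force: 78.4
time: 7.1
position: [540.8, -216.2, 36.7]
tool_rot: [[-0.394, 0.889, 0.232], [0.77, 0.458, -0.445], [-0.502, 0.004, -0.865]]
force: [0.4, 0.1, -1.6]
grip_width: 13.1
grip_force: 78.4
shift(tool) [-1.8  0.9 -0.5] rotvec [ 0.004  0.002 -0.001]
world [ 1.4 -0.7  1.3]
```

View pics/c4.png

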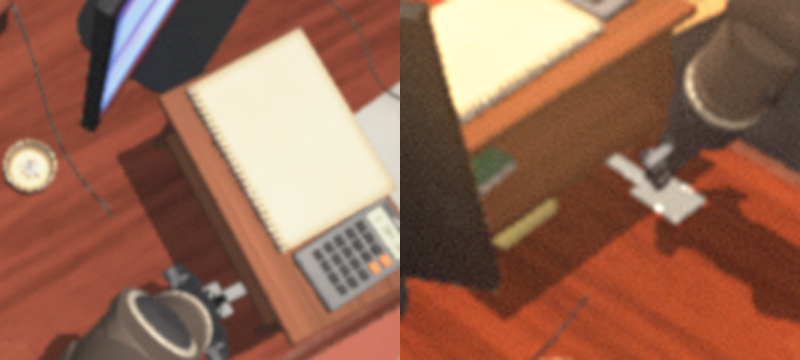

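Both views show the pad undisturbed and the hook in under the board, to its right. Next I'll sweep it left behind the pad.

```bash
python3 -m jog '[[0,-5.2,0,3,0,0,0],[0,0,18,0,0,0,0],[0,0,18,0,0,0,0],[0,0,18,0,0,0,0],[0,0,0,0,0,0,0]]'; python3 -m jog '[[0,0,8,0,0,0,0],[0,0,8,0,0,0,0],[0,0,0,0,0,0,0]]'; python3 -m jog '[[0,0,3,0,0,0,0],[0,0,3,0,0,0,0],[0,0,0,0,0,0,0]]'
python3 - <<'E'
from h import *
stage(-18,0,3,0,(-2,0,3.5))
E
```

```text
time: 7.82
position: [593.5, -195.1, 36.9]
tool_rot: [[-0.396, 0.888, 0.235], [0.769, 0.461, -0.443], [-0.502, 0.005, -0.865]]
force: [-0.5, -0.0, -0.7]
grip_width: 13.2
grip_force: 78.5
time: 8.2
position: [606.6, -188.8, 37.0]
tool_rot: [[-0.395, 0.888, 0.234], [0.769, 0.459, -0.444], [-0.502, 0.004, -0.865]]
force: [1.1, -0.5, -1.4]
grip_width: 13.1
grip_force: 78.5
time: 8.57
position: [611.5, -186.3, 37.0]
tool_rot: [[-0.395, 0.888, 0.233], [0.769, 0.459, -0.444], [-0.502, 0.004, -0.865]]
force: [-0.0, 0.1, -1.5]
grip_width: 13.1
grip_force: 78.5
shift(tool) [-2.   0.3 -0.1] rotvec [0.005 0.002 0.001]
world [ 1.1 -1.3  1.1]
```

```bash
python3 -m jog '[[0,0,3,0,0,0,0],[0,0,3,0,0,0,0],[0,5.2,0,-3,0,0,0],[0,7,0,-4,0,0,0],[0,8.7,0,-5,0,0,0],[0,8.7,0,-5,0,0,0],[0,8.7,0,-5,0,0,0],[0,8.7,0,-5,0,0,0]]'; python3 -m jog '[[0,8.7,0,-5,0,0,0],[0,8.7,0,-5,0,0,0],[0,8.7,0,-5,0,0,0],[0,4.3,0,-2.5,0,0,0],[0,0,0,0,0,0,0]]'
python3 - <<'E'
from h import *
stage(-18,0,3,0,(-2,0,3.5))
t=vision.camera('top');sc=vision.camera('scene')
B=cv2.resize(t[60:240,280:480,::-1],(400,360),interpolation=cv2.INTER_CUBIC)
A=cv2.resize(sc[100:220,160:293,::-1],(400,360),interpolation=cv2.INTER_CUBIC)
cv2.imwrite('pics/c5.png',np.hstack([B,A]))
E
```

```text
time: 9.57
position: [591.5, -134.8, 36.8]
tool_rot: [[-0.395, 0.888, 0.233], [0.769, 0.459, -0.444], [-0.502, 0.004, -0.865]]
force: [0.2, 0.1, -0.9]
grip_width: 12.9
grip_force: 78.3
time: 10.2
position: [575.6, -103.8, 36.6]
tool_rot: [[-0.396, 0.888, 0.233], [0.769, 0.46, -0.444], [-0.501, 0.003, -0.865]]
force: [1.1, 0.5, -0.9]
grip_width: 13.1
grip_force: 78.4
shift(tool) [-79.8  -5.7  44.6] rotvec [0.005 0.002 0.001]
world [ 37.  -83.8   1.4]
```

View pics/c5.png

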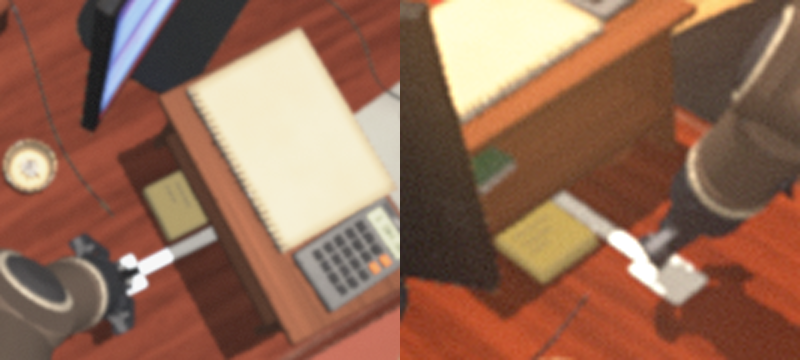

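The pad follows the hook: it lies half out at top crop (145–207,170–240), flat and touching the hook. I'll keep pulling.

```bash
python3 -m jog '[[0,4.3,0,-2.5,0,0,0],[0,8.7,0,-5,0,0,0],[0,8.7,0,-5,0,0,0],[0,8.7,0,-5,0,0,0],[0,8.7,0,-5,0,0,0],[0,8.7,0,-5,0,0,0],[0,8.7,0,-5,0,0,0],[0,8.7,0,-5,0,0,0]]'; python3 -m jog '[[0,8.7,0,-5,0,0,0],[0,8.7,0,-5,0,0,0],[0,8.7,0,-5,0,0,0],[0,8.7,0,-5,0,0,0],[0,8.7,0,-5,0,0,0],[0,7,0,-4,0,0,0],[0,3.5,0,-2,0,0,0],[0,0,0,0,0,0,0]]'
python3 - <<'E'
from h import *
stage(-240,6,2,0,(-2,0,3.5))
t=vision.camera('top');sc=vision.camera('scene')
B=cv2.resize(t[100:280,200:400,::-1],(400,360),interpolation=cv2.INTER_CUBIC)
A=cv2.resize(sc[110:260,160:327,::-1],(400,360),interpolation=cv2.INTER_CUBIC)
cv2.imwrite('pics/c6.png',np.hstack([B,A]))
E
```

```text
time: 11.3
position: [540.9, -37.0, 36.4]
tool_rot: [[-0.395, 0.889, 0.233], [0.769, 0.459, -0.444], [-0.502, 0.003, -0.865]]
force: [0.6, -0.5, -1.3]
grip_width: 13.5
grip_force: 78.4
time: 12.3
position: [512.5, 18.2, 36.0]
tool_rot: [[-0.396, 0.888, 0.233], [0.769, 0.459, -0.444], [-0.501, 0.004, -0.865]]
force: [-0.4, 0.3, -1.5]
grip_width: 13.2
grip_force: 78.3
shift(tool) [-6.4  1.1  2.5] rotvec [0.005 0.002 0.001]
world [ 4.1 -5.6  1. ]
```

View pics/c6.png

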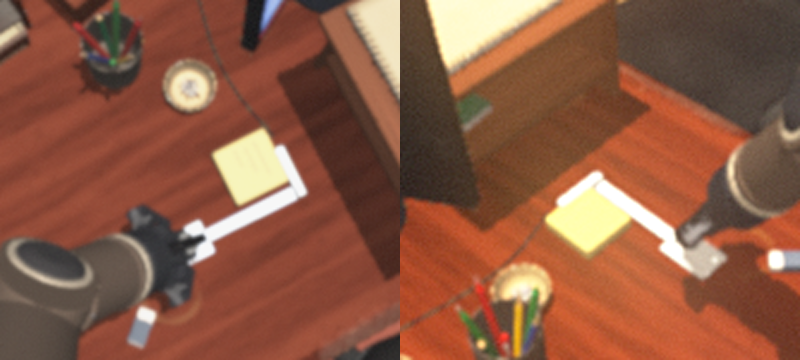

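The pad is fully out: top crop (212–290,128–205), well clear of the shelf. I'll ease the hook off it and lower the probe onto the desk.

```bash
python3 -m jog '[[0,-4.3,0,2.5,0,0,0],[0,0,0,0,0,0,0]]'; python3 -m jog '[[0,0.5,0,0.9,0,0,0],[0,0,0,0,0,0,0]]'; python3 -m jog '[[0,0.5,0,0.9,0,0,0],[0,0,0,0,0,0,0]]';python3 -m jog '[[0,0.25,0,0.5,0,0,0],[0,0,0,0,0,0,0]]'
```

```text
time: 12.65
position: [515.0, 12.5, 36.2]
tool_rot: [[-0.394, 0.889, 0.232], [0.77, 0.458, -0.445], [-0.502, 0.003, -0.865]]
force: [1.0, -0.2, -1.3]
grip_width: 13.3
grip_force: 78.4
time: 12.9
position: [514.8, 13.3, 34.9]
tool_rot: [[-0.395, 0.889, 0.233], [0.769, 0.459, -0.444], [-0.502, 0.003, -0.865]]
force: [0.3, 0.4, -1.1]
grip_width: 13.2
grip_force: 78.4
time: 13.15
position: [515.0, 13.4, 34.5]
tool_rot: [[-0.395, 0.889, 0.233], [0.769, 0.459, -0.445], [-0.502, 0.004, -0.865]]
force: [-1.7, 1.7, 6.4]
grip_width: 12.8
grip_force: 79.8
time: 13.4
position: [515.0, 13.4, 34.5]
tool_rot: [[-0.395, 0.889, 0.233], [0.769, 0.459, -0.445], [-0.502, 0.004, -0.865]]
force: [-5.7, 4.3, 16.4]
grip_width: 13.4
grip_force: 81.2
```

```bash
python3 -m jog '[[0,-0.4,0,-0.7,0,0,0],[0,0,0,0,0,0,0],[0.3,0,0,0,0,0,0],[0.5,0,0,0,0,0,0],[0.6,0,0,0,0,0,0],[0.6,0,0,0,0,0,0]]'; python3 -m jog '[[0.6,0,0,-15,0,0,0],[0.6,0,0,-30,0,0,0],[0.6,0,0,-40,0,0,0],[0.6,0,0,-40,0,0,0],[0.6,0,0,-40,0,0,0],[0.6,0,0,0,0,0,0]]'
python3 - <<'E'
from h import *
t=vision.camera('top');sc=vision.camera('scene')
B=cv2.resize(t[100:300,140:400,::-1],(468,360),interpolation=cv2.INTER_CUBIC)
A=cv2.resize(sc[110:260,190:327,::-1],(329,360),interpolation=cv2.INTER_CUBIC)
cv2.imwrite('pics/c7.png',np.hstack([B,A]))
E
```

```text
time: 14.15
position: [514.9, 13.3, 34.2]
tool_rot: [[-0.395, 0.889, 0.233], [0.769, 0.459, -0.445], [-0.502, 0.003, -0.865]]
force: [-0.2, -0.5, 0.2]
grip_width: 50.8
grip_force: 0.0
time: 14.9
position: [477.3, 88.9, 179.0]
tool_rot: [[-0.395, 0.887, 0.237], [0.77, 0.461, -0.441], [-0.5, 0.008, -0.866]]
force: [1.3, 0.2, -0.6]
grip_width: 51.1
grip_force: 0.0
```

View pics/c7.png

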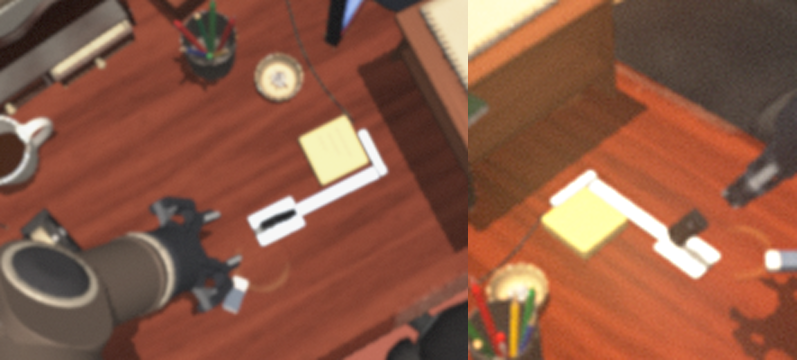

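The pad lies flat and clear of the shelf. The probe lies flat beside it, released, and the gripper is up and away. I'm handing in.

```bash
python3 -c "
from cell import hand_in;print(hand_in())"
```

```text
the job is handed in; nothing more can be done
None
```

The job is handed in at about 15 s on the robot's clock: the pad was dragged out with the hook and lies flat, fully in front of the shelf, the probe is laid flat beside it and released, and I saw no sign that the mug, tape dispenser or eraser moved (not measured).

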